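# Return the pastry cutters to their shadow pads

## Robot

A 6-joint arm with a two-finger parallel gripper is mounted at the origin on the work surface. World frame = base frame: x ahead of the robot, y to its left, z up, the work surface at z = 0. Lengths are in m, angles in rad, forces in N, time in s.
With the tool pointing down it reaches from about 0.25 to 0.725 m from the base axis. Payload 4 kg.
Tool frame: the origin (TCP) lies on the centre line of the jaws, within the pads' length; the fingertips stand 22 mm ahead of it and the grasp point (between the pads) lies 3 mm ahead of it; z points along the fingers, y is the line along which they close (so a half turn about z gives the same grasp; the last joint's range is limited). The gripper opens to 85 mm and grips with 20 to 120 N. Pads are 22 mm wide; open, the fingers measure 114 mm over their backs; the gripper's body (76 mm by 85 mm) begins 54 mm behind the grasp point. The pads swing forward as they close: fully open they stand 13 mm farther back than shut.
Start: joints at [-1.33, 0.241, 0.005, 1.335, 0, 1.571], TCP at [0.119, -0.486, 0.253] pointing down, gripper open.
Joint ranges: [-2.72, 2.72], [-1.05, 1.87], [-1.09, 1.28], [-1.99, 2.15], [-1.42, 1.44], [-3.14, 3.14]. Speed limits (rad/s): [2.79, 2.79, 3.14, 3.14, 3.14, 3.14].

## Interface

Orientations are given as a unit quaternion [x, y, z, w].
In Python, from workcell import bot gives the robot as it stands.
- The arm moves only by the shell command python3 -m inch 'ROWS'. ROWS is JSON, one flat list of numbers, 7 for each row, row after row: the shift along the world's x, y, z in mm, then the turn, a rotation vector about the world's x, y, z in rad, then the opening in per cent of the stroke, from 0 (shut) to 100 (fully open). A call has 1 to 8 rows; each row is the pose to reach, as a shift and turn from the pose commanded when the call began; what a row does not reach only later rows make up. A row lasts 1/12 s, in which the tool goes at most 41.7 mm and 7.16 degrees, less where a joint would pass 70% of its speed; a pose out of reach is approached as far as the arm can. A call with a gripper value outside its range is refused whole. The fingers move at their own pace and stop on an object; the grip force is fixed at half the most. Time passes only in rows, so rows that repeat a pose let the fingers close. It gives the time, the measured TCP pose, the force, the opening and the grip force at its end, in the units of the state.
- bot.get_obs(): the state, without advancing time (a new reading comes with each control period).
- bot.camera(name): name is "scene" or "top"; returns the picture (480x640x3 uint8, blue, green, red); there is no depth.
- bot.camera_info(name): a dict with "intrinsics" (3x3 intrinsics, pixels), "camera_from_world" (4x4, takes a point from world to camera coordinates). Camera axes: x right, y down, z forward; pixel columns grow to the right and rows downward; lengths in m; the calibration is good to about 2 mm. A picture is of the moment at which its call begins. camera_info takes no time and is no camera call.
- bot.job_done(): hands the job in; it is judged then, once.
Trained networks look in the newest picture that a camera, given by its name, has taken for a name from the list of things; names that differ only in an ending like _2 or _b are one class to them, and where a whole thing is asked for, a point or a joint stands for the part that bears it (a point fixed in the world has none). Each returns a list of dicts, best first, with "confidence" (0 to 1); they miss things now and then, are a little off and sometimes report something else, mostly with a low value. They report only what shows in the picture. A call takes as long as a camera call. They do not tell look-alikes from the thing itself.
- bot.silhouettes(camera, target): "mask" (480x640 bool, what is visible of it) and "uv" ([column, row] in pixels, amid what is visible of it).
- bot.spot_point(camera, target): "uv" ([column, row] in pixels: a listed point, or the origin of a listed thing).
The state is a dict: "clock": time; "joint_pos": joint angles; "joint_vel": joint speeds; "tau": joint torques, N m; "eef_pos": TCP position; "tool_rot": TCP orientation; "ft_force": force on the tool from outside, world axes, zero at the start; "ft_torque": the same for the moment, N m; "grip_width": finger opening in m; "grasp_force": force on a finger pad.
Only numpy, scipy, OpenCV 4.12 (cv2) and the standard library are available. Lean on these libraries where they do the work, as an engineer would, in place of code of your own. Each camera call takes 0.05 s, during which the arm holds its last target. There are 200 camera calls.

## Task

Put the four washed pastry cutters back on the bakery bench's shadow pads: stand each one upright on the pad whose silhouette has its shape and colour, centred and turned so that it covers the silhouette. Set each cutter down rather than dropping it, leave the ramekin and the sugar shaker where they are, and let go of everything at the end.

Things in the scene. Friction and masses are not known exactly. Their poses are not given: they have to be found in the camera images.
- cutter_round: Loose pastry cutter, 55 to 115 g: red plastic body with a thin steel edge below; outline round, 58 across (mm), body 24 mm high. On top, in its middle, an upright white grip bar 40 mm long (along its x), 16 mm thick (along its y), from 24 to 62 mm above the underside: pinch it across its y, about 48 mm up. Origin: centre of the underside; z up. It stands upright on the table at the start.
- pad_round: Fixed dark rubber pad, 84 x 84 x 4 mm, with the red silhouette of the round cutter (3 mm larger all round) at its centre, lying along the pad's x and y just as the cutter does along its own (any turn fits). The silhouette is flat. Origin: centre of the underside, on the table; the cutter stands on the top, 4 mm above.
- cutter_square: Loose pastry cutter, 55 to 115 g: blue plastic body with a thin steel edge below; outline square, 48 x 48 (mm), body 24 mm high. On top, in its middle, an upright white grip bar 40 mm long (along its x), 16 mm thick (along its y), from 24 to 62 mm above the underside: pinch it across its y, about 48 mm up. Origin: centre of the underside; z up. It stands upright on the table at the start.
- pad_square: Fixed dark rubber pad, 84 x 84 x 4 mm, with the blue silhouette of the square cutter (3 mm larger all round) at its centre, lying along the pad's x and y just as the cutter does along its own (quarter turns fit as well). The silhouette is flat. Origin: centre of the underside, on the table; the cutter stands on the top, 4 mm above.
- cutter_oblong: Loose pastry cutter, 55 to 115 g: yellow plastic body with a thin steel edge below; outline oblong with rounded ends, 70 long along its x, 34 wide along its y (mm), body 24 mm high. On top, in its middle, an upright white grip bar 40 mm long (along its x), 16 mm thick (along its y), from 24 to 62 mm above the underside: pinch it across its y, about 48 mm up. Origin: centre of the underside; z up. It stands upright on the table at the start.
- pad_oblong: Fixed dark rubber pad, 84 x 84 x 4 mm, with the yellow silhouette of the oblong cutter (3 mm larger all round) at its centre, lying along the pad's x and y just as the cutter does along its own (a half turn fits as well). The silhouette is flat. Origin: centre of the underside, on the table; the cutter stands on the top, 4 mm above.
- cutter_flower: Loose pastry cutter, 55 to 115 g: green plastic body with a thin steel edge below; outline four-petalled flower, 64 across, petals along its x and y (mm), body 24 mm high. On top, in its middle, an upright white grip bar 40 mm long (along its x), 16 mm thick (along its y), from 24 to 62 mm above the underside: pinch it across its y, about 48 mm up. Origin: centre of the underside; z up. It stands upright on the table at the start.
- pad_flower: Fixed dark rubber pad, 84 x 84 x 4 mm, with the green silhouette of the flower cutter (3 mm larger all round) at its centre, lying along the pad's x and y just as the cutter does along its own (quarter turns fit as well). The silhouette is flat. Origin: centre of the underside, on the table; the cutter stands on the top, 4 mm above.
- ramekin: Loose small white ceramic ramekin, 56 mm across, 36 mm high, among the pads and cutters; leave it alone. Origin: centre of its underside.
- shaker: Loose aluminium sugar shaker with a dark cap, 64 mm across, 80 mm high, at the robot's left edge of the work; leave it alone. Origin: centre of its underside.
Things that resemble listed ones, but are neither listed nor needed, are in the scene too. What is shaped like the pad_flower but purple or turquoise is not meant.

How it is judged:
By the outcome, as a careful person would: the job done as asked, in the order asked, and still so for the second after the job is handed in, with the robot touching nothing.
It also fails if it takes over 106 s, if anything falls off the work surface, if the arm or the gripper's body presses on something with over 40 N, if the wrist force passes 120 N, or if a joint passes its speed limit or range.

## Working session

There is one attempt and no reset: what is moved stays moved. The work goes in short steps, Python scripts to look and compute and a shell command to move; the robot and the scene stay as the last step left them, time stands still between calls to the robot, and variables do not carry over. Pictures are saved under pics/ and viewed, at most 14 in all, crops included, and the job is handed in when it is done.

```bash
mkdir -p pics; ls; python3 - <<'E'
from workcell import bot
import cv2
o=bot.get_obs(); print({k:o[k] for k in('clock','eef_pos','tool_rot','grip_width')})
for c in('top','scene'):
    cv2.imwrite(f'pics/{c}0.png',bot.camera(c)); i=bot.camera_info(c); print(i)
E
```

```text
pics
{'clock': 0.0, 'eef_pos': array([ 0.11910247, -0.48501534,  0.25242859]), 'tool_rot': array([ 9.92761832e-01,  1.20095336e-01, -1.20644826e-04, -1.02019737e-03]), 'grip_width': 0.08516919808785896}
{'intrinsics': array([[519.92207518,   0.        , 317.52940028],
       [  0.        , 519.92207518, 250.99903136],
       [  0.        ,   0.        ,   1.        ]]), 'camera_from_world': array([[ 0.01722646, -0.99952445, -0.02557594,  0.04932741],
       [-0.98998342, -0.01346587, -0.14053999,  0.56247862],
       [ 0.14012875,  0.02774076, -0.9897446 ,  0.84796712],
       [ 0.        ,  0.        ,  0.        ,  1.        ]])}
{'intrinsics': array([[496.99321922,   0.        , 312.91806587],
       [  0.        , 496.99321922, 240.90581273],
       [  0.        ,   0.        ,   1.        ]]), 'camera_from_world': array([[ 5.38753053e-01,  8.42463476e-01, -6.63455486e-04,
        -3.53482016e-01],
       [ 5.48991111e-01, -3.51675421e-01, -7.58243469e-01,
        -2.56018670e-01],
       [-6.39025749e-01,  4.08141752e-01, -6.51971166e-01,
         1.47944233e+00],
       [ 0.00000000e+00,  0.00000000e+00,  0.00000000e+00,
         1.00000000e+00]])}
```

View pics/top0.png

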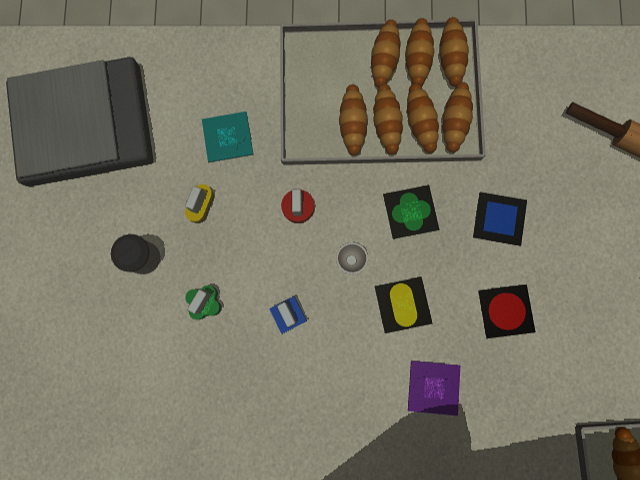

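View pics/scene0.png

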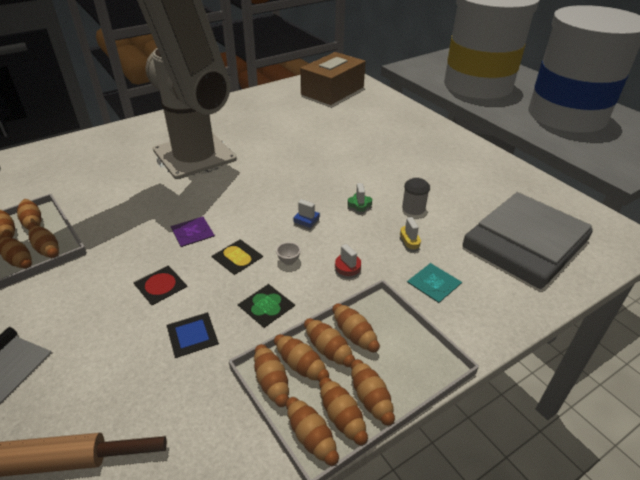

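Top view: the cutters are yellow (199,202), red (298,205), green (203,302) and blue (289,314). The dark pads are flower (411,211), square (500,219), oblong (404,305) and round (507,311). There are three flower-pad candidates: (411,211), which is dark with a green flower; (227,137), turquoise; and (434,387), purple. Only (411,211) fits the description.

```bash
cat > lib.py <<'E'
import numpy as np, cv2, json
from scipy.optimize import minimize
from workcell import bot
S=4
def disc(r,cx=0,cy=0):
    a=np.linspace(0,2*np.pi,40); return np.c_[cx+r*np.cos(a),cy+r*np.sin(a)]
def rect(a,b): return np.array([[a,b],[-a,b],[-a,-b],[a,-b]])/2
OUT={'round':[disc(.029)],'square':[rect(.048,.048)],
 'oblong':[np.r_[disc(.017,.018),disc(.017,-.018)]],
 'flower':[disc(.0135,*p) for p in((.0185,0),(-.0185,0),(0,.0185),(0,-.0185))]+[rect(.026,.026)]}
def parts(name):
    k,s=name.split('_')
    if k=='pad': return [(rect(.084,.084),0,.004)]
    return [(o,0,.024) for o in OUT[s]]+[(rect(.040,.016),.024,.062)]
def proj(cam,P):
    i=bot.camera_info(cam); c=np.c_[P,np.ones(len(P))]@i['camera_from_world'].T
    q=c[:,:3]@i['intrinsics'].T; return q[:,:2]/q[:,2:]
def ray(cam,uv,z):
    i=bot.camera_info(cam); T=i['camera_from_world']; R,t=T[:3,:3],T[:3,3]
    o=-R.T@t; d=R.T@np.linalg.solve(i['intrinsics'],[*uv,1]); return o+d*(z-o[2])/d[2]
def render(cam,ps,x,y,a,box,z=0):
    u0,v0,u1,v1=box; im=np.zeros(((v1-v0)*S,(u1-u0)*S),np.uint8)
    R=np.array([[np.cos(a),-np.sin(a)],[np.sin(a),np.cos(a)]])
    for o,z0,z1 in ps:
        p=o@R.T+[x,y]; n=len(p)
        uv=proj(cam,np.r_[np.c_[p,np.full(n,z0+z)],np.c_[p,np.full(n,z1+z)]])
        h=cv2.convexHull(((uv-[u0,v0]+.5)*S-.5).astype(np.float32))
        cv2.fillPoly(im,[np.round(h*16).astype(np.int32)],255,shift=4)
    return cv2.resize(im,(u1-u0,v1-v0),interpolation=cv2.INTER_AREA)/255.
def fit(cam,mask,ps,yaws,z=0,xy=None):
    vs,us=np.nonzero(mask); box=(us.min()-12,vs.min()-12,us.max()+13,vs.max()+13)
    m=mask[box[1]:box[3],box[0]:box[2]].astype(float)
    p0=ray(cam,((us.mean()),vs.mean()),z+.015)[:2] if xy is None else xy
    f=lambda q:np.abs(render(cam,ps,q[0],q[1],q[2]/10,box,z)-m).sum()
    best=None
    for a in yaws:
        r=minimize(f,[*p0,a*10],method='Nelder-Mead',options=dict(initial_simplex=[[*p0,a*10],[p0[0]+.006,p0[1],a*10],[p0[0],p0[1]+.006,a*10],[*p0,a*10+1.5]],xatol=1e-5,fatol=.05))
        if best is None or r.fun<best.fun: best=r
    return best.x[0],best.x[1],best.x[2]/10,best.fun/m.sum()
E
python3 - <<'E'
from lib import *
res={}
for cam in('top','scene'):
    im=bot.camera(cam); hsv=cv2.cvtColor(im,cv2.COLOR_BGR2HSV)
    for s in OUT:
        for k in('cutter','pad'):
            n=f'{k}_{s}'; ps=parts(n)
            dets=bot.silhouettes(cam,n)
            for d in dets[:3]:
                m=d['mask']
                if d['confidence']<.3 or m.sum()<50: continue
                ym=np.pi if k=='cutter' else np.pi/2
                x,y,a,e=fit(cam,m,ps,np.arange(0,ym,ym/8 if k=='cutter' else ym/4))
                print(cam,n,'c%.2f'%d['confidence'],np.round(d['uv']),m.sum(),'xy mm %.1f %.1f yaw %.1f err %.2f'%(x*1e3,y*1e3,np.degrees(a)%np.degrees(ym),e))
    # pad silhouettes by colour
i=bot.camera('top'); crop=cv2.resize(i[170:350,170:550],(760,360),interpolation=cv2.INTER_CUBIC); cv2.imwrite('pics/crop0.png',crop)
E
```

```text
top cutter_round c0.94 [296. 205.] 903 xy mm 647.9 95.8 yaw 98.2 err 0.04
top pad_round c0.64 [504. 313.] 2378 xy mm 467.6 -270.4 yaw 8.3 err 0.03
top cutter_square c0.94 [289. 317.] 758 xy mm 454.2 108.7 yaw 29.1 err 0.08
top pad_square c0.68 [500. 219.] 2263 xy mm 631.2 -264.5 yaw 80.5 err 0.03
top pad_square c0.61 [200. 303.] 883 xy mm 494.9 250.3 yaw 19.8 err 1.21
top cutter_oblong c0.78 [200. 203.] 805 xy mm 650.2 273.0 yaw 162.9 err 0.09
top pad_oblong c0.79 [403. 306.] 2355 xy mm 475.8 -91.9 yaw 12.1 err 0.02
top pad_oblong c0.52 [351. 256.] 812 xy mm 536.9 17.9 yaw 89.5 err 1.29Traceback (most recent call last):
  File "<stdin>", line 13, in <module>
  File "lib.py", line 37, in fit
    r=minimize(f,[*p0,a*10],method='Nelder-Mead',options=dict(initial_simplex=[[*p0,a*10],[p0[0]+.006,p0[1],a*10],[p0[0],p0[1]+.006,a*10],[*p0,a*10+1.5]],xatol=1e-5,fatol=.05))
    res = _minimize_neldermead(fun, x0, args, callback, bounds=bounds,
                               **options)
    fxcc = func(xcc)
    fx = function(np.copy(x), *(wrapper_args + args))
  File "lib.py", line 34, in <lambda>
    f=lambda q:np.abs(render(cam,ps,q[0],q[1],q[2]/10,box,z)-m).sum()
                      ~~~~~~^^^^^^^^^^^^^^^^^^^^^^^^^^^^^^^^
  File "lib.py", line 26, in render
    uv=proj(cam,np.r_[np.c_[p,np.full(n,z0+z)],np.c_[p,np.full(n,z1+z)]])
  File "lib.py", line 16, in proj
    i=bot.camera_info(cam); c=np.c_[P,np.ones(len(P))]@i['camera_from_world'].T
ValueError: time passes only in moves, steps and waits
```

```bash
python3 - <<'E'
s=open('lib.py').read()
s=s.replace("S=4\n","S=4\nINFO={c:bot.camera_info(c) for c in('top','scene')}\n",1).replace("i=bot.camera_info(cam);","i=INFO[cam];")
s=s.replace("def fit(cam,mask,ps,yaws,z=0,xy=None):","def fit(cam,mask,ps,yaws,z=0,xy=None,occ=None):")
s=s.replace("    f=lambda q:np.abs(render(cam,ps,q[0],q[1],q[2]/10,box,z)-m).sum()","""    def f(q):
        r=render(cam,ps,q[0],q[1],q[2]/10,box,z)
        if occ: r=r*(1-render(cam,occ,q[0],q[1],q[2]/10,box,z))
        return np.abs(r-m).sum()""")
s+='''
HUE={'round':(172,6),'square':(105,125),'oblong':(22,34),'flower':(45,75)}
def blobs(im,s):
    h,sa,v=cv2.split(cv2.cvtColor(im,cv2.COLOR_BGR2HSV)); lo,hi=HUE[s]
    m=((h>=lo)&(h<=hi) if lo<hi else (h>=lo)|(h<=hi))&(sa>110)&(v>35)
    m=cv2.morphologyEx(m.astype(np.uint8),cv2.MORPH_OPEN,np.ones((2,2),np.uint8))
    m=cv2.morphologyEx(m,cv2.MORPH_CLOSE,np.ones((3,3),np.uint8))
    n,l,st,c=cv2.connectedComponentsWithStats(m)
    return [(l==i,c[i],st[i,4]) for i in range(1,n) if st[i,4]>150]
def grow(o,d): # outline 3 mm larger
    if len(o)==4: return o*(1+2*d/np.ptp(o[:,0]))
    c=o.mean(0); v=o-c; k=np.sign(o[:,:1])*np.array([[.018,0]]) if np.ptp(v[:,0])>.06 else 0*v
    v=v-k; return c+k+v*(1+d/np.linalg.norm(v,axis=1,keepdims=True))
def sil(s): return [(grow(o,.003),.004,.004) for o in OUT[s]]
def body(s): return [(o,.003,.024) for o in OUT[s]]
BAR=[(rect(.040,.016),.024,.062)]
'''
open('lib.py','w').write(s)
E
cat > meas.py <<'E'
from lib import *
import sys
for cam in('top','scene'):
    im=bot.camera(cam)
    if cam=='top': cv2.imwrite('pics/%s.png'%sys.argv[1],cv2.resize(im[120:350,170:560],(780,460),interpolation=cv2.INTER_CUBIC))
    for s in OUT:
        for m,c,a in blobs(im,s):
            r1=fit(cam,m,body(s),np.arange(0,3.1,.4),occ=BAR); r2=fit(cam,m,sil(s),np.arange(0,3.1,.4))
            p=ray(cam,c,0)
            if not(.25<p[0]<.75 and abs(p[1])<.45): continue
            k,r=('cutter',r1) if r1[3]<r2[3] else ('pad',r2)
            print(cam,s,k,np.round(c),a,'xy %.1f %.1f yaw %.1f err %.2f (other %.2f)'%(r[0]*1e3,r[1]*1e3,np.degrees(r[2])%180,r[3],max(r1[3],r2[3])))
E
python3 meas.py crop0
```

```text
top round cutter [299. 208.] 603 xy 645.1 94.4 yaw 1.3 err 0.11 (other 0.61)
top round pad [508. 312.] 1139 xy 464.8 -272.6 yaw 117.9 err 0.04 (other 0.33)
top square pad [501. 219.] 946 xy 628.6 -266.6 yaw 80.9 err 0.04 (other 0.43)
top square cutter [289. 316.] 500 xy 452.3 106.8 yaw 27.4 err 0.13 (other 0.92)
top oblong cutter [202. 206.] 432 xy 648.5 272.1 yaw 163.0 err 0.14 (other 0.86)
top oblong pad [404. 306.] 934 xy 472.7 -93.7 yaw 11.9 err 0.04 (other 0.48)
top flower pad [412. 212.] 975 xy 639.3 -108.7 yaw 12.1 err 0.04 (other 0.44)
top flower cutter [209. 307.] 353 xy 471.8 256.5 yaw 150.1 err 0.60 (other 1.81)
scene round cutter [348. 268.] 285 xy 642.1 102.0 yaw 2.1 err 0.31 (other 0.63)
scene round pad [161. 285.] 557 xy 469.4 -268.8 yaw 122.1 err 0.08 (other 0.37)
scene square pad [193. 334.] 648 xy 633.0 -262.6 yaw 169.9 err 0.04 (other 0.39)
scene oblong cutter [410. 240.] 206 xy 646.8 280.4 yaw 154.3 err 0.28 (other 0.65)
scene oblong pad [238. 257.] 398 xy 479.0 -89.6 yaw 11.8 err 0.10 (other 0.40)
scene flower pad [267. 305.] 539 xy 643.8 -104.8 yaw 11.1 err 0.05 (other 0.37)
```

View pics/crop0.png

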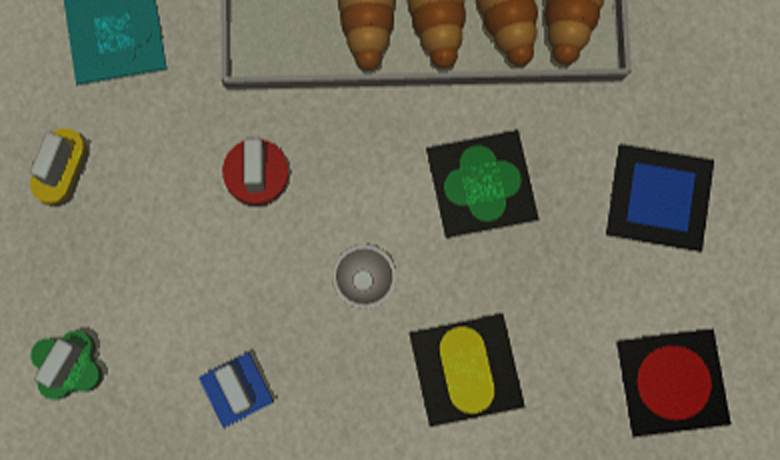

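The crop shows the green flower on the dark pad at crop (483,184), the others clearly different in colour, and all four cutters with bars visible. The 2x2 opening shifts the masks by a pixel, so I'll switch to a median filter.

```bash
python3 - <<'E'
s=open('lib.py').read()
a=s.index("    m=cv2.morphologyEx(m.astype"); b=s.index("    n,l,st,c=")
s=s[:a]+"    m=cv2.medianBlur(m.astype(np.uint8),3)\n"+s[b:]
s=s.replace("(45,75)","(42,82)").replace("(105,125)","(100,130)").replace("(sa>110)&(v>35)","(sa>100)&(v>25)").replace("st[i,4]>150","st[i,4]>100")
open('lib.py','w').write(s)
E
python3 meas.py crop1
python3 - <<'E'
from lib import *
im=bot.camera('top'); g=im.min(2).astype(int)
for n in OUT:
    d=bot.silhouettes('top','cutter_'+n)
    print(n,[(round(x['confidence'],2),np.round(x['uv'])) for x in d[:2]])
    for x in d[:1]:
        mm=cv2.dilate(x['mask'].astype(np.uint8),np.ones((3,3)))>0
        b=(g>150)&mm; v,u=np.nonzero(b)
        if len(u)>20:
            r=cv2.minAreaRect(np.c_[u,v].astype(np.float32)); q=np.array([ray('top',p,.062)[:2] for p in cv2.boxPoints(r)])
            c=ray('top',(u.mean(),v.mean()),.062)
            e=[q[1]-q[0],q[2]-q[1]]; L=[np.linalg.norm(t)*1e3 for t in e]; t=e[int(np.argmax(L))]
            print('  bar top',np.round(c*1e3,1),'L',np.round(L,1),'yaw %.1f'%(np.degrees(np.arctan2(t[1],t[0]))%180))
E
```

```text
top round cutter [298. 207.] 603 xy 647.3 96.2 yaw 2.6 err 0.11 (other 0.61)
top round pad [507. 311.] 1142 xy 466.4 -271.2 yaw 163.0 err 0.04 (other 0.33)
top square pad [500. 218.] 947 xy 630.3 -264.8 yaw 80.2 err 0.04 (other 0.43)
top square cutter [288. 315.] 519 xy 453.9 108.4 yaw 28.1 err 0.12 (other 0.85)
top oblong cutter [201. 205.] 447 xy 650.1 273.8 yaw 162.9 err 0.12 (other 0.80)
top oblong pad [403. 305.] 933 xy 474.4 -91.9 yaw 11.8 err 0.04 (other 0.48)
top flower pad [411. 211.] 981 xy 641.2 -107.0 yaw 101.4 err 0.04 (other 0.45)
top flower cutter [208. 305.] 385 xy 473.4 258.4 yaw 151.1 err 0.47 (other 1.57)
scene round cutter [347. 267.] 304 xy 640.3 101.0 yaw 0.2 err 0.23 (other 0.57)
scene round pad [160. 284.] 563 xy 465.9 -269.5 yaw 7.4 err 0.10 (other 0.37)
scene square pad [191. 333.] 651 xy 629.6 -263.4 yaw 80.3 err 0.05 (other 0.39)
scene oblong cutter [410. 239.] 220 xy 642.4 281.2 yaw 156.9 err 0.21 (other 0.58)
scene oblong pad [237. 255.] 405 xy 474.4 -90.5 yaw 13.1 err 0.12 (other 0.39)
scene flower cutter [360. 201.] 116 xy 457.2 273.8 yaw 80.4 err 1.24 (other 1.32)
scene flower pad [266. 304.] 562 xy 640.9 -105.3 yaw 101.1 err 0.05 (other 0.38)
round [(0.9, array([295., 205.])), (0.66, array([137., 256.]))]
square [(0.79, array([289., 314.])), (0.65, array([136., 253.]))]
  bar top [452.7 107.4  62. ] L [10.3 33. ] yaw 28.1
oblong [(0.96, array([194., 200.]))]
flower [(0.65, array([202., 302.]))]
```

```bash
python3 - <<'E'
from lib import *
im=bot.camera('top'); g=im.min(2).astype(int)
C={'round':(.647,.096),'square':(.454,.108),'oblong':(.650,.273),'flower':(.478,.254)}
tiles=[]
for n,(x,y) in C.items():
    u,v=np.round(proj('top',np.array([[x,y,.062]]))[0]).astype(int)
    t=g[v-16:v+17,u-16:u+17]; sat=im.max(2).astype(int)[v-16:v+17,u-16:u+17]-t
    cen=t[8:25,8:25]
    T=cv2.threshold(cen.astype(np.uint8),0,255,cv2.THRESH_OTSU)[0]
    # brightest compact component near the middle
    for th in (115,130,145):
        m=((g>th)&(im.max(2).astype(int)-g<35)).astype(np.uint8); k,l,st,c=cv2.connectedComponentsWithStats(m,connectivity=4)
        near=[i for i in range(1,k) if np.hypot(*(c[i]-(u,v)))<12 and 60<st[i,4]<400]
        for i in near:
            r=fit('top',l==i,[(rect(.040,.016),.062,.062)],np.arange(0,3.1,.4),xy=(x,y))
            print(n,th,st[i,4],'xy %.1f %.1f yaw %.1f err %.2f'%(r[0]*1e3,r[1]*1e3,np.degrees(r[2])%180,r[3]))
    tiles.append(cv2.resize(im[v-28:v+29,u-28:u+29],(390,290),interpolation=cv2.INTER_CUBIC))
    d=bot.silhouettes('top','cutter_'+n)
    if d:
        r=fit('top',d[0]['mask'],parts('cutter_'+n),np.arange(0,3.1,.4)); print(n,'net %.1f %.1f yaw %.1f err %.2f'%(r[0]*1e3,r[1]*1e3,np.degrees(r[2])%180,r[3]))
cv2.imwrite('pics/tiles.png',np.vstack([np.hstack(tiles[:2]),np.hstack(tiles[2:])]))
E
```

```text
round 130 147 xy 645.2 96.4 yaw 0.7 err 0.50
round net 646.7 96.4 yaw 96.0 err 0.04
square 115 192 xy 454.0 108.0 yaw 28.3 err 0.26
square 130 169 xy 454.0 108.0 yaw 25.1 err 0.43
square 145 138 xy 453.9 109.1 yaw 34.5 err 0.75
square net 454.5 108.5 yaw 117.9 err 0.07
oblong 115 166 xy 647.9 272.0 yaw 161.6 err 0.30
oblong 130 144 xy 649.2 272.3 yaw 157.4 err 0.50
oblong net 649.8 272.5 yaw 161.5 err 0.06
flower 115 183 xy 472.1 256.1 yaw 150.8 err 0.29
flower 130 162 xy 473.0 256.6 yaw 154.4 err 0.46
flower 145 92 xy 470.5 255.1 yaw 132.4 err 1.56
flower net 473.1 256.4 yaw 149.9 err 0.12
```

View pics/tiles.png

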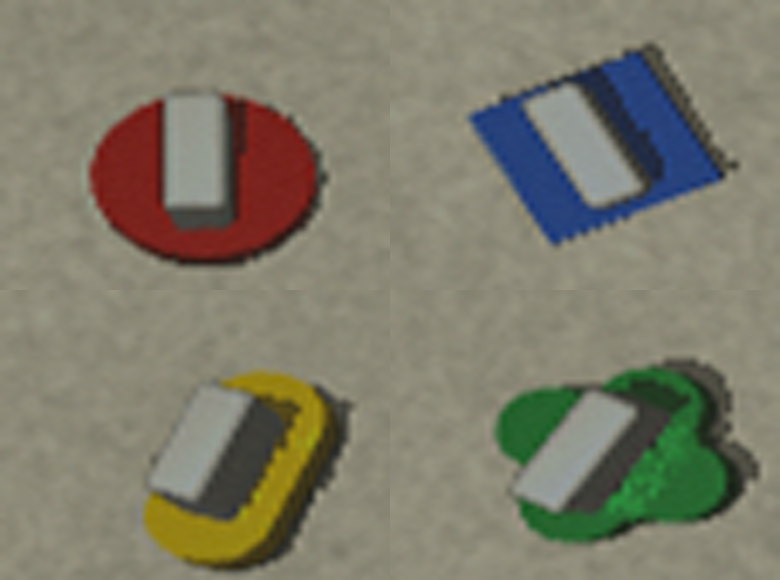

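Measured poses, x,y in mm and yaw in degrees; top and scene agree on the pads:

| Shape | Cutter | Pad |
|---|---|---|
| round | 647,96, 1.5 | 466,-270.5 |
| square | 454,108, 28 | 630,-264.3, 80.3 |
| oblong | 649.5,272.5, 161 | 474.4,-91.5, 12 |
| flower | 473,256.4, 150.5 | 641,-106.5, 11.3 |

I'm starting with round. The tool yaw goes from 13.8 to 181.5, which keeps joint 6 in range.

```bash
python3 -m inch '[176,194,-20,0,0,0.976,60,176,194,-20,0,0,0.976,60,176,194,-20,0,0,0.976,60,176,194,-20,0,0,0.976,60,176,194,-20,0,0,0.976,60,176,194,-20,0,0,0.976,60,176,194,-20,0,0,0.976,60,176,194,-20,0,0,0.976,60]'; python3 - <<'E'
from workcell import bot
o=bot.get_obs();print(o['joint_pos'])
E
```

```text
clock: 1.87
eef_pos: [0.297, -0.2889, 0.2332]
tool_rot: [0.817, 0.576, 0.0, -0.0]
ft_force: [-0.7, -0.4, 0.6]
grip_width: 0.0511
grasp_force: 0.0
[-7.72130982e-01  8.25176256e-02 -2.39401016e-01  1.24921190e+00
  9.12305455e-04  1.14097712e+00]
```

```bash
python3 -m inch '[175,193,-20,0,0,0.976,60,175,193,-20,0,0,0.976,60,175,193,-20,0,0,0.976,60,175,193,-20,0,0,0.976,60,175,193,-20,0,0,0.976,60,175,193,-20,0,0,0.976,60,175,193,-20,0,0,0.976,60,175,193,-20,0,0,0.976,60]'
python3 -m inch '[176,194,-40,0,0,0.976,60,176,194,-40,0,0,0.976,60,176,194,-40,0,0,0.976,60,176,194,-40,0,0,0.976,60,176,194,-40,0,0,0.976,60,176,194,-40,0,0,0.976,60,176,194,-40,0,0,0.976,60,176,194,-40,0,0,0.976,60]'
python3 -m inch '[0,0,0,0,0,0,60,0,0,0,0,0,0,60,0,0,0,0,0,0,60]'
cat > st.py <<'E'
from workcell import bot; import numpy as np
o=bot.get_obs(); q=o['tool_rot']; print('t %.1f'%o['clock'],np.round(o['eef_pos']*1e3,1),'yaw %.1f'%(np.degrees(2*np.arctan2(q[1],q[0]))%360),'j6 %.2f'%o['joint_pos'][5],np.round(q,4),'w %.1f'%(o['grip_width']*1e3),'gf %.0f'%o['grasp_force'],np.round(o['ft_force'],1))
E
python3 st.py
```

```text
clock: 2.53
eef_pos: [0.4723, -0.0957, 0.2128]
tool_rot: [0.452, 0.892, 0.0, 0.0]
ft_force: [-0.7, -0.7, 0.1]
grip_width: 0.0512
grasp_force: 0.0
clock: 3.2
eef_pos: [0.6479, 0.0993, 0.171]
tool_rot: [-0.019, 1.0, 0.0, -0.0]
ft_force: [-0.7, 0.4, -0.1]
grip_width: 0.0511
grasp_force: 0.0
clock: 3.45
eef_pos: [0.6459, 0.0949, 0.1734]
tool_rot: [-0.012, 1.0, -0.0, -0.0]
ft_force: [-0.1, 0.9, 0.5]
grip_width: 0.0513
grasp_force: 0.0
t 3.5 [645.9  94.9 173.4] yaw 181.4 j6 0.12 [-1.220e-02  9.999e-01 -1.000e-04 -1.000e-04] w 51.3 gf 0 [-0.1  0.9  0.5]
```

Over the round cutter and aligned; descend, close and lift.

```bash
python3 -m inch '[1,1,-40,0,0,0,60,1,1,-75,0,0,0,60,1,1,-100,0,0,0,60,1,1,-112,0,0,0,60,1,1,-121,0,0,0,60,1,1,-121,0,0,0,60,1,1,-121,0,0,0,60]' >/dev/null; python3 st.py
python3 -m inch '[0,0,0,0,0,0,0,0,0,0,0,0,0,0,0,0,0,0,0,0,0,0,0,0,0,0,0,0,0,0,0,0,0,0,0,0,0,0,0,0,0,0,0,0,0,0,0,0,0]' >/dev/null; python3 st.py
```

```text
t 4.0 [648.1  96.2  53.6] yaw 181.5 j6 0.12 [-1.310e-02  9.999e-01  1.000e-04  1.000e-03] w 50.9 gf 0 [0.2 0.2 1.2]
t 4.6 [648.6  96.6  54.2] yaw 181.6 j6 0.12 [-1.360e-02  9.999e-01  2.000e-04  1.800e-03] w 14.8 gf 60 [-0.3 -0.4  6.1]
```

```bash
python3 -m inch '[0,0,20,0,0,0,0,0,0,60,0,0,0,0,0,0,100,0,0,0,0,0,0,110,0,0,0,0,0,0,110,0,0,0,0]' >/dev/null; python3 st.py
python3 -m inch '[-15,-30,0,0,0,0,0,-30,-60,0,0,0,0,0,-45,-90,0,0,0,0,0,-60,-120,0,0,0,0,0,-75,-150,0,0,0,0,0,-90,-183,0,0,0,0,0]' >/dev/null
python3 -m inch '[-15,-30,0,0,0,0,0,-30,-60,0,0,0,0,0,-45,-100,0,0,0,0,0,-62,-130,0,0,0,0,0,-80,-165,0,0,0,0,0,-90,-183,0,0,0,0,0,-90,-183,0,0,0,0,0,-90,-183,0,0,0,0,0]' >/dev/null; python3 st.py
python3 - <<'E'
from lib import *
im=bot.camera('scene'); cv2.imwrite('pics/sc1.png',im[180:400,60:360])
E
```

```text
t 5.0 [650.1  96.9 167.7] yaw 181.6 j6 0.12 [-1.360e-02  9.999e-01  7.000e-04  4.900e-03] w 14.9 gf 59 [ 1.3  0.4 -0.6]
t 6.2 [ 465.6 -270.   160.6] yaw 181.4 j6 -0.55 [-0.0121  0.9999  0.001  -0.0012] w 15.5 gf 59 [ 0.1 -1.2 -0.9]
```

View pics/sc1.png

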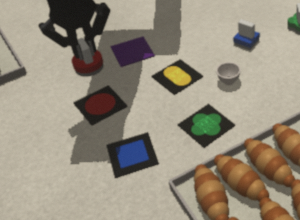

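Round cutter is held upright at crop (87,62), above the red pad at (100,104). Lower it.

```bash
python3 -m inch '[2,-0.5,-35,0,0,0,0,2,-0.5,-65,0,0,0,0,2,-0.5,-85,0,0,0,0,2,-0.5,-95,0,0,0,0,2,-0.5,-98,0,0,0,0,2,-0.5,-98,0,0,0,0,2,-0.5,-98,0,0,0,0]' >/dev/null; python3 st.py
```

```text
t 6.8 [ 470.4 -270.    65.3] yaw 181.6 j6 -0.55 [-1.410e-02  9.999e-01 -4.000e-04  8.000e-04] w 15.0 gf 59 [-0.5  0.2 -0.2]
```

```bash
cat > av.py <<'E'
from workcell import bot; import numpy as np
L=[]
for i in range(5):
    o=bot.get_obs(); L.append([*o['eef_pos']*1e3,np.degrees(2*np.arctan2(*o['tool_rot'][1::-1]))%360,*o['ft_force']]); bot.camera('top')
L=np.array(L); print('t %.1f'%o['clock'],'mean',np.round(L.mean(0),1),'sd',np.round(L.std(0),1),'w %.1f'%(o['grip_width']*1e3))
E
python3 av.py
```

```text
t 7.0 mean [ 4.704e+02 -2.704e+02  6.570e+01  1.816e+02 -1.000e-01 -1.000e-01
 -6.000e-01] sd [0.1 0.2 0.2 0.  0.3 0.3 0.3] w 15.3
```

```bash
python3 -m inch '[-2.6,0,0,0,0,0,0,-2.6,0,-3,0,0,0,0,-2.6,0,-6,0,0,0,0,-2.6,0,-6,0,0,0,0,-2.6,0,-6,0,0,0,0,-2.6,0,-6,0,0,0,0]' >/dev/null; python3 st.py
```

```text
t 7.6 [ 466.6 -270.2   58.2] yaw 181.6 j6 -0.55 [-1.350e-02  9.999e-01 -1.000e-04 -0.000e+00] w 15.0 gf 59 [ 0.  -0.9  0.7]
```

```bash
python3 -m inch '[1,0,-1,0,0,0,0,1,0,-1,0,0,0,0,1,0,-1.5,0,0,0,0,1,0,-1.5,0,0,0,0,1,0,-1.5,0,0,0,0]' >/dev/null; python3 st.py; python3 av.py
```

```text
t 8.0 [ 466.8 -270.3   58.2] yaw 181.5 j6 -0.55 [-1.340e-02  9.999e-01 -4.000e-04 -6.000e-04] w 15.3 gf 61 [-5.4  0.6 11.2]
t 8.2 mean [ 4.668e+02 -2.703e+02  5.820e+01  1.815e+02 -5.800e+00  1.000e-01
  1.180e+01] sd [0.  0.  0.  0.  0.3 0.4 0.6] w 15.0
```

Contact at 58.2 mm with about 11 N. Release, rise and go to the square cutter.

```bash
python3 -m inch '[0,0,0,0,0,0,60,0,0,0,0,0,0,60,0,0,0,0,0,0,60,0,0,0,0,0,0,60,0,0,20,0,0,0,60,0,0,50,0,0,0,60,0,0,85,0,0,0,60,0,0,110,0,0,0,60]' >/dev/null; python3 st.py
python3 -m inch '[-5,30,0,0,0,0.06,60,-5,65,0,0,0,0.12,60,-5,105,0,0,0,0.18,60,-5,145,0,0,0,0.23,60,-5,180,0,0,0,0.23,60]' >/dev/null
python3 -m inch '[-8,30,0,0,0,0.06,60,-8,70,0,0,0,0.12,60,-8,110,0,0,0,0.18,60,-8,150,0,0,0,0.236,60,-8,180,0,0,0,0.236,60,-8,198,0,0,0,0.236,60,-8,198,0,0,0,0.236,60,-8,198,0,0,0,0.236,60]' >/dev/null; python3 av.py
python3 - <<'E'
from lib import *
im=bot.camera('top'); cv2.imwrite('pics/t2.png',cv2.resize(im[120:350,170:560],(780,460),interpolation=cv2.INTER_CUBIC))
m,c,a=max(blobs(im,'round'),key=lambda b:b[1][0]); print(c,a,fit('top',m,body('round'),np.arange(0,3.1,.4),occ=BAR,z=.004))
E
```

```text
t 8.9 [ 468.1 -270.2  168.8] yaw 181.6 j6 -0.55 [-1.370e-02  9.999e-01 -3.000e-04  5.000e-04] w 51.3 gf 0 [ 1.   0.  -0.1]
t 10.2 mean [ 4.545e+02  1.075e+02  1.665e+02  2.083e+02 -0.000e+00 -1.000e-01
  1.000e-01] sd [0.1 0.7 0.1 0.1 0.4 0.4 0.7] w 51.4
[504.78479532 311.22573099] 855 (np.float64(0.4646121559760933), np.float64(-0.27042736764225633), np.float64(3.20144275299684), np.float64(0.2653598368598672))
```

View pics/t2.png

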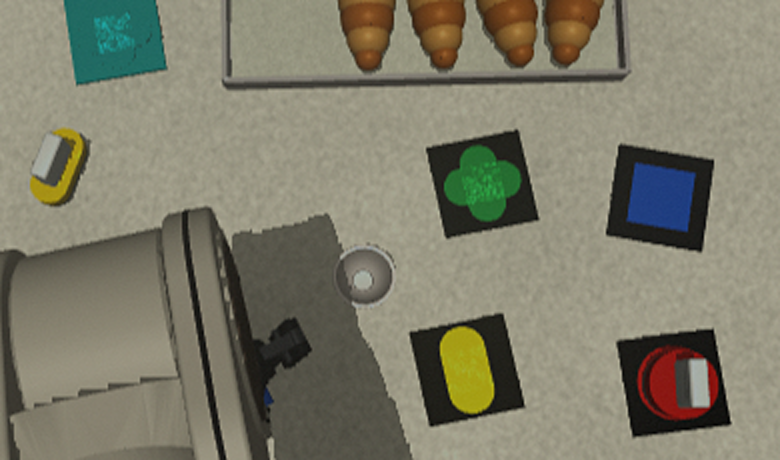

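Round stands on its pad at crop (678,383), and its exact centring gets checked later. Now take the square one.

```bash
python3 -m inch '[0,0.7,-40,0,0,0,60,0,0.7,-75,0,0,0,60,0,0.7,-100,0,0,0,60,0,0.7,-108,0,0,0,60,0,0.7,-113,0,0,0,60,0,0.7,-113,0,0,0,60,0,0.7,-113,0,0,0,60]' >/dev/null; python3 av.py
python3 -m inch '[0,0,0,0,0,0,0,0,0,0,0,0,0,0,0,0,0,0,0,0,0,0,0,0,0,0,0,0,0,0,0,0,0,0,0,0,0,0,0,0,0,0,0,0,0,0,0,0,0]' >/dev/null; python3 st.py
python3 - <<'E'
from lib import *
import lib
im=bot.camera('top'); m,c,a=max(blobs(im,'round'),key=lambda b:b[1][0])
vs,us=np.nonzero(m); box=(us.min()-12,vs.min()-12,us.max()+13,vs.max()+13); mm=m[box[1]:box[3],box[0]:box[2]]
f=render('top',sil('round'),.4662,-.2708,0,box)
def g(q):
    r=np.maximum(f,render('top',body('round'),*q[:2],0,box,.004))*(1-render('top',BAR,*q[:2],q[2]/10,box,.004)); return np.abs(r-mm).sum()
r=minimize(g,[.466,-.27,.2],method='Nelder-Mead',options=dict(initial_simplex=[[.466,-.27,.2],[.472,-.27,.2],[.466,-.264,.2],[.466,-.27,1.5]])); print(r.x,r.fun/mm.sum())
E
```

```text
t 11.1 mean [4.560e+02 1.088e+02 5.530e+01 2.082e+02 1.000e-01 2.000e-01 2.000e-01] sd [0.1 0.1 0.2 0.  0.3 0.3 0.6] w 50.8
t 11.7 [454.8 108.7  54.1] yaw 208.3 j6 -0.26 [-2.441e-01  9.697e-01  1.000e-04  2.000e-04] w 15.2 gf 59 [-0.3  1.   4.8]
[ 0.46485578 -0.27164077  0.63526405] 0.11758379110267181
```

```bash
python3 -m inch '[0,0,20,0,0,0,0,0,0,60,0,0,0,0,0,0,100,0,0,0,0,0,0,112,0,0,0,0,0,0,112,0,0,0,0]' >/dev/null; python3 st.py
python3 -m inch '[15,-30,0,0,0,-0.06,0,30,-60,0,0,0,-0.12,0,45,-90,0,0,0,-0.18,0,60,-120,0,0,0,-0.24,0,75,-155,0,0,0,-0.3,0,88,-187,0,0,0,-0.33,0]' >/dev/null
python3 -m inch '[15,-30,0,0,0,-0.06,0,30,-60,0,0,0,-0.12,0,45,-95,0,0,0,-0.18,0,62,-130,0,0,0,-0.24,0,80,-165,0,0,0,-0.3,0,88,-186,0,0,0,-0.333,0,88,-186,0,0,0,-0.333,0,88,-186,0,0,0,-0.333,0]' >/dev/null; python3 av.py
```

```text
t 12.2 [457.3 109.2 169.4] yaw 208.3 j6 -0.26 [-2.441e-01  9.698e-01 -1.000e-04  4.000e-03] w 15.0 gf 59 [-0.8  0.6 -1.6]
t 13.6 mean [ 6.296e+02 -2.638e+02  1.634e+02  1.703e+02 -3.000e-01  2.000e-01
 -1.200e+00] sd [0.3 0.9 1.1 0.1 0.2 0.5 0.2] w 15.0
```

Lower to about 5 mm above contact, then settle and check.

```bash
python3 -m inch '[0,0,-40,0,0,0,0,0,0,-70,0,0,0,0,0,0,-90,0,0,0,0,0,0,-99,0,0,0,0,0,0,-101,0,0,0,0,0,0,-101,0,0,0,0,0,0,-101,0,0,0,0]' >/dev/null; python3 av.py
```

```text
t 14.4 mean [ 6.320e+02 -2.648e+02  6.710e+01  1.703e+02 -3.000e-01 -2.000e-01
 -1.100e+00] sd [0.2 0.1 0.2 0.  0.3 0.2 0.3] w 15.4
```

```bash
python3 -m inch '[-1,0.4,-3,0,0,0,0,-1,0.4,-6,0,0,0,0,-1,0.4,-8,0,0,0,0,-1,0.4,-9,0,0,0,0,-1,0.4,-9.5,0,0,0,0,-1,0.4,-9.5,0,0,0,0]' >/dev/null; python3 av.py
```

```text
t 15.1 mean [ 629.9 -264.    58.1  170.3   -4.1    2.6   11.8] sd [0.  0.  0.  0.  0.4 0.7 0.1] w 15.2
```

```bash
python3 -m inch '[0,0,0,0,0,0,60,0,0,0,0,0,0,60,0,0,0,0,0,0,60,0,0,0,0,0,0,60,0,0,20,0,0,0,60,0,0,50,0,0,0,60,0,0,85,0,0,0,60,0,0,110,0,0,0,60]' >/dev/null; python3 st.py
python3 -m inch '[0,30,0,0,0,0,60,0,65,0,0,0,0,60,0,105,0,0,0,0,60,0,145,0,0,0,0,60,0,185,0,0,0,0,60,0,225,0,0,0,0,60,0,260,0,0,0,0,60]' >/dev/null
python3 -m inch '[10,35,0,0,0,-0.06,60,15,70,0,0,0,-0.12,60,18,110,0,0,0,-0.162,60,18,150,0,0,0,-0.162,60,18,190,0,0,0,-0.162,60,18,230,0,0,0,-0.162,60,18,260,0,0,0,-0.162,60,18,277,0,0,0,-0.162,60]' >/dev/null
python3 -m inch '[0,0,0,0,0,0,60,0,0,0,0,0,0,60,0,0,0,0,0,0,60]' >/dev/null; python3 av.py
```

```text
t 15.8 [ 630.1 -264.2  167.4] yaw 170.3 j6 -0.23 [ 8.480e-02  9.964e-01 -2.000e-04  6.000e-04] w 51.2 gf 0 [-0.1 -0.2  0.4]
t 17.6 mean [ 6.478e+02  2.717e+02  1.651e+02  1.609e+02 -1.000e-01  0.000e+00
  0.000e+00] sd [0.2 0.3 0.3 0.  0.4 0.2 0.5] w 51.5
```

```bash
python3 -m inch '[1,0.7,-40,0,0,0,60,1,0.7,-75,0,0,0,60,1,0.7,-100,0,0,0,60,1,0.7,-108,0,0,0,60,1,0.7,-112,0,0,0,60,1,0.7,-112,0,0,0,60,1,0.7,-112,0,0,0,60]' >/dev/null; python3 av.py
python3 -m inch '[0,0,0,0,0,0,0,0,0,0,0,0,0,0,0,0,0,0,0,0,0,0,0,0,0,0,0,0,0,0,0,0,0,0,0,0,0,0,0,0,0,0,0,0,0,0,0,0,0]' >/dev/null; python3 av.py
```

```text
t 18.4 mean [ 6.502e+02  2.743e+02  5.580e+01  1.610e+02  1.000e-01 -1.000e-01
  6.000e-01] sd [0.2 0.1 0.2 0.  0.3 0.6 0.6] w 51.4
t 19.2 mean [ 6.487e+02  2.738e+02  5.360e+01  1.610e+02 -3.000e-01  0.000e+00
  2.600e+00] sd [0.  0.  0.  0.  0.3 0.2 0.5] w 15.0
```

```bash
python3 -m inch '[0,0,20,0,0,0,0,0,0,60,0,0,0,0,0,0,100,0,0,0,0,0,0,112,0,0,0,0,0,0,112,0,0,0,0]' >/dev/null; python3 st.py
python3 -m inch '[-15,-30,0,0,0,0.06,0,-30,-60,0,0,0,0.12,0,-45,-90,0,0,0,0.18,0,-60,-120,0,0,0,0.24,0,-75,-155,0,0,0,0.27,0,-88,-183,0,0,0,0.27,0]' >/dev/null
python3 -m inch '[-15,-30,0,0,0,0.06,0,-30,-60,0,0,0,0.12,0,-45,-95,0,0,0,0.18,0,-62,-130,0,0,0,0.24,0,-80,-165,0,0,0,0.269,0,-88,-183,0,0,0,0.269,0,-88,-183,0,0,0,0.269,0,-88,-183,0,0,0,0.269,0]' >/dev/null
python3 -m inch '[0,0,-40,0,0,0,0,0,0,-70,0,0,0,0,0,0,-90,0,0,0,0,0,0,-99,0,0,0,0,0,0,-101,0,0,0,0,0,0,-101,0,0,0,0,0,0,-101,0,0,0,0,0,0,-101,0,0,0,0]' >/dev/null; python3 av.py
```

```text
t 19.7 [651.2 274.7 170.9] yaw 161.0 j6 0.73 [0.1652 0.9863 0.0025 0.0041] w 14.9 gf 59 [-0.1  0.3 -0.6]
t 21.7 mean [ 4.738e+02 -9.240e+01  6.560e+01  1.919e+02 -1.000e-01  0.000e+00
 -7.000e-01] sd [0.3 0.1 0.2 0.  0.3 0.4 0.3] w 14.9
```

```bash
python3 -m inch '[0.3,0.5,-3,0,0,0,0,0.3,0.5,-6,0,0,0,0,0.3,0.5,-7,0,0,0,0,0.3,0.5,-8,0,0,0,0,0.3,0.5,-8.5,0,0,0,0,0.3,0.5,-8.5,0,0,0,0]' >/dev/null; python3 av.py
```

```text
t 22.5 mean [473.  -91.9  57.5 191.9  -4.1   0.5  14.4] sd [0.  0.  0.  0.  0.5 0.7 0.2] w 15.2
```

```bash
python3 -m inch '[0,0,0,0,0,0,60,0,0,0,0,0,0,60,0,0,0,0,0,0,60,0,0,0,0,0,0,60,0,0,20,0,0,0,60,0,0,50,0,0,0,60,0,0,85,0,0,0,60,0,0,110,0,0,0,60]' >/dev/null; python3 st.py
python3 -m inch '[0,30,0,0,0,-0.08,60,0,60,0,0,0,-0.18,60,0,95,0,0,0,-0.28,60,0,135,0,0,0,-0.361,60,0,175,0,0,0,-0.361,60]' >/dev/null
python3 -m inch '[0,35,0,0,0,-0.1,60,0,70,0,0,0,-0.2,60,0,105,0,0,0,-0.3,60,0,140,0,0,0,-0.361,60,0,165,0,0,0,-0.361,60,0,173,0,0,0,-0.361,60,0,173,0,0,0,-0.361,60,0,173,0,0,0,-0.361,60]' >/dev/null
python3 -m inch '[0,0,0,0,0,0,60,0,0,0,0,0,0,60,0,0,0,0,0,0,60]' >/dev/null; python3 av.py
```

```text
t 23.2 [473.3 -91.8 167.7] yaw 191.9 j6 -0.40 [-1.034e-01  9.946e-01 -2.000e-04  5.000e-04] w 51.4 gf 0 [ 0.2 -0.7  0.4]
t 24.7 mean [ 4.731e+02  2.552e+02  1.660e+02  1.504e+02 -1.000e-01  2.000e-01
  2.000e-01] sd [0.  0.3 0.  0.  0.1 0.3 0.4] w 51.1
```

```bash
python3 -m inch '[0,0.7,-40,0,0,0,60,0,0.7,-75,0,0,0,60,0,0.7,-100,0,0,0,60,0,0.7,-108,0,0,0,60,0,0.7,-113,0,0,0,60,0,0.7,-113,0,0,0,60,0,0.7,-113,0,0,0,60]' >/dev/null; python3 st.py
python3 -m inch '[0,0,0,0,0,0,0,0,0,0,0,0,0,0,0,0,0,0,0,0,0,0,0,0,0,0,0,0,0,0,0,0,0,0,0,0,0,0,0,0,0,0,0,0,0,0,0,0,0]' >/dev/null; python3 av.py
```

```text
t 25.4 [474.1 257.5  54.2] yaw 150.5 j6 1.01 [2.546e-01 9.671e-01 8.000e-04 9.000e-04] w 51.4 gf 0 [-0.1  0.1  0.5]
t 26.1 mean [4.741e+02 2.576e+02 5.430e+01 1.505e+02 0.000e+00 1.000e-01 6.600e+00] sd [0.  0.  0.  0.  0.4 0.4 0.2] w 15.2
```

```bash
python3 -m inch '[0,0,20,0,0,0,0,0,0,60,0,0,0,0,0,0,100,0,0,0,0,0,0,112,0,0,0,0,0,0,112,0,0,0,0]' >/dev/null; python3 st.py
python3 -m inch '[15,-30,0,0,0,0.06,0,30,-60,0,0,0,0.12,0,45,-90,0,0,0,0.2,0,60,-120,0,0,0,0.28,0,75,-155,0,0,0,0.34,0,84,-182,0,0,0,0.36,0]' >/dev/null
python3 -m inch '[15,-30,0,0,0,0.06,0,30,-60,0,0,0,0.12,0,45,-95,0,0,0,0.2,0,62,-130,0,0,0,0.28,0,80,-165,0,0,0,0.34,0,84,-182,0,0,0,0.352,0,84,-182,0,0,0,0.352,0,84,-182,0,0,0,0.352,0]' >/dev/null
python3 -m inch '[0,0,-40,0,0,0,0,0,0,-70,0,0,0,0,0,0,-90,0,0,0,0,0,0,-99,0,0,0,0,0,0,-101,0,0,0,0,0,0,-101,0,0,0,0,0,0,-101,0,0,0,0,0,0,-101,0,0,0,0]' >/dev/null; python3 av.py
```

```text
t 26.6 [475.5 258.3 169.6] yaw 150.5 j6 1.01 [0.2546 0.967  0.0031 0.0034] w 14.8 gf 59 [ 1.2  0.6 -0.7]
t 28.6 mean [ 6.421e+02 -1.071e+02  6.560e+01  1.913e+02  1.000e-01 -3.000e-01
 -8.000e-01] sd [0.3 0.1 0.3 0.  0.4 0.6 0.8] w 15.2
```

```bash
python3 -m inch '[0.3,0.4,-3,0,0,0,0,0.3,0.4,-6,0,0,0,0,0.3,0.4,-7,0,0,0,0,0.3,0.4,-8,0,0,0,0,0.3,0.4,-8,0,0,0,0,0.3,0.4,-8,0,0,0,0]' >/dev/null; python3 av.py
```

```text
t 29.4 mean [ 641.8 -106.9   58.3  191.3   -3.7    0.    11.4] sd [0.  0.  0.  0.  0.5 0.3 0.3] w 14.9
```

Contact with 11 N. Release, rise, and clear the view to the left.

```bash
python3 -m inch '[0,0,0,0,0,0,60,0,0,0,0,0,0,60,0,0,0,0,0,0,60,0,0,0,0,0,0,60,0,0,20,0,0,0,60,0,0,50,0,0,0,60,0,0,85,0,0,0,60,0,0,115,0,0,0,60]' >/dev/null
python3 -m inch '[-20,30,0,0,0,0,60,-40,60,0,0,0,0,60,-60,95,0,0,0,0,60,-80,130,0,0,0,0,60,-100,165,0,0,0,0,60,-120,200,0,0,0,0,60,-140,235,0,0,0,0,60,-140,260,0,0,0,0,60]' >/dev/null
python3 -m inch '[-20,30,0,0,0,0,60,-40,60,0,0,0,0,60,-60,80,0,0,0,0,60,-60,80,0,0,0,0,60,-60,80,0,0,0,0,60]' >/dev/null; python3 st.py
cat > chk.py <<'E'
from lib import *
PAD={'round':(.4663,-.2709,0),'square':(.6302,-.2645,np.radians(80.3)),'oblong':(.4744,-.0917,np.radians(11.9)),'flower':(.6411,-.1067,np.radians(11.3))}
B={'round':np.radians(1.5),'square':np.radians(170.3),'oblong':np.radians(11.9),'flower':np.radians(11.3)}
for cam in('top','scene'):
    im=bot.camera(cam)
    if cam=='top': cv2.imwrite('pics/chk.png',cv2.resize(im[170:350,370:550],(600,600),interpolation=cv2.INTER_CUBIC))
    else: cv2.imwrite('pics/chks.png',cv2.resize(im[210:370,110:310],(750,600),interpolation=cv2.INTER_CUBIC))
    for s,p in PAD.items():
        uv=proj(cam,np.array([[*p[:2],.015]]))[0]
        ms=[b for b in blobs(im,s) if np.hypot(*(b[1]-uv))<25]
        if not ms: print(cam,s,'none'); continue
        m=np.any([b[0] for b in ms],0)
        u,v=uv.astype(int); box=(u-38,v-38,u+39,v+39); mm=m[box[1]:box[3],box[0]:box[2]]
        f=render(cam,sil(s),*p,box)
        def g(q):
            r=np.maximum(f,render(cam,body(s),*q[:2],q[2]/10,box,.004))*(1-render(cam,BAR,*q[:2],q[2]/10,box,.004)); return np.abs(r-mm).sum()
        x0=[*p[:2],B[s]*10]; r=minimize(g,x0,method='Nelder-Mead',options=dict(initial_simplex=[x0,np.add(x0,[.005,0,0]),np.add(x0,[0,.005,0]),np.add(x0,[0,0,1.])]))
        print(cam,s,'off mm',np.round((r.x[:2]-p[:2])*1e3,1),'dyaw %.1f'%np.degrees(r.x[2]/10-B[s]),'err %.2f'%(r.fun/mm.sum()))
E
python3 chk.py
```

```text
t 31.2 [440.2 234.3 170.6] yaw 191.5 j6 0.29 [-1.001e-01  9.950e-01 -3.000e-04 -2.000e-04] w 50.9 gf 0 [-0.4 -0.4 -0.1]
top round off mm [-1.5 -0.8] dyaw 4.4 err 0.12
top square off mm [-0.1  0.2] dyaw -1.3 err 0.18
top oblong off mm [ 0.  -0.8] dyaw -0.7 err 0.12
top flower off mm [ 0.2 -0.9] dyaw -2.0 err 0.14
scene round off mm [-2.3  1.6] dyaw -4.5 err 0.23
scene square off mm [0.8 1. ] dyaw -0.4 err 0.58
scene oblong off mm [-3.1  2.6] dyaw 0.1 err 0.28
scene flower off mm [ 1.6 -0.5] dyaw -3.8 err 1.19
```

View pics/chk.png

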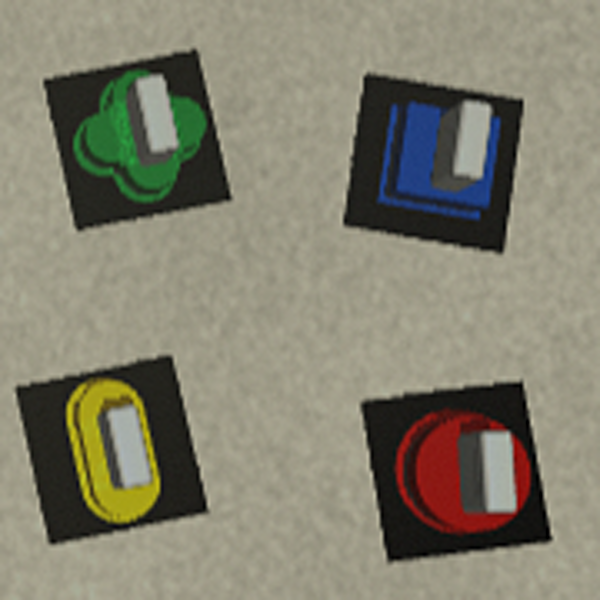

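View pics/chks.png

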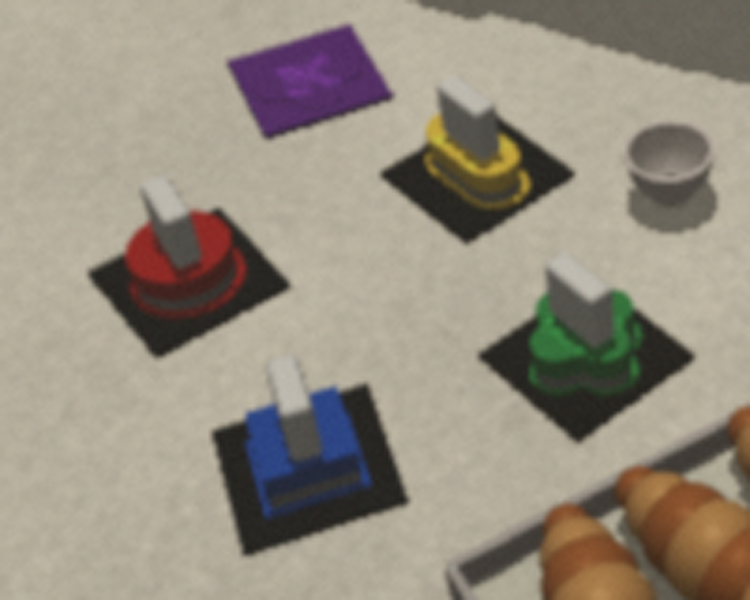

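All four stand upright on the right pads, with an even rim round the square and flower. The round and oblong rims look a little uneven in the scene view, so I'll refit with the steel band modelled.

```bash
python3 - <<'E'
s=open('chk.py').read()
a=s.index("        def g(q)"); b=s.index("        x0=")
s=s[:a]+'''        best=None
        def g(q):
            P=(*q[:2],q[2]/10,box,.004); R=lambda lo,hi:render(cam,[(o,lo,hi) for o in OUT[s]],*P)
            h=q[3]
            r=np.maximum(f*(1-R(0,h)),R(h,.024))*(1-render(cam,BAR,*P)); return np.abs(r-mm).sum()
'''+s[b:]
s=s.replace("x0=[*p[:2],B[s]*10]","x0=[*p[:2],B[s]*10,.007]").replace("[.005,0,0]","[.005,0,0,0]").replace("[0,.005,0]","[0,.005,0,0]").replace("np.add(x0,[0,0,1.])","np.add(x0,[0,0,1.,0]),np.add(x0,[0,0,0,.003])").replace("'err","'h %.4f'%r.x[3],'err").replace("pics/chk","pics/b")
open('chk2.py','w').write(s.replace("('top','scene')","('top','scene','scene')"))
s=open('lib.py').read().replace("(42,82)","(38,90)").replace("(v>25)","(v>22)").replace("(100,130)","(98,132)"); open('lib.py','w').write(s)
E
python3 chk2.py
```

```text
top round off mm [-1.2 -1. ] dyaw 5.1 h 0.0060 err 0.17
top square off mm [ 0.7 -0.5] dyaw -0.9 h 0.0082 err 0.25
top oblong off mm [-0.1 -0.8] dyaw 0.4 h 0.0071 err 0.15
top flower off mm [ 0.7 -1.4] dyaw -1.1 h 0.0069 err 0.16
scene round off mm [-3.7  1.5] dyaw -3.2 h 0.0091 err 0.17
scene square off mm [3.2 0.9] dyaw -0.2 h 0.0262 err 0.23
scene oblong off mm [-3.2  2. ] dyaw 2.1 h 0.0088 err 0.23
scene flower off mm [ 3.7 -1.2] dyaw -4.1 h 0.0241 err 1.04
scene round off mm [-3.9  1.4] dyaw -2.3 h 0.0092 err 0.17
scene square off mm [2.5 0.9] dyaw 0.1 h 0.0260 err 0.23
scene oblong off mm [-2.8  2.4] dyaw -0.2 h 0.0088 err 0.19
scene flower off mm [ 2.1 -0.6] dyaw -0.8 h 0.0249 err 0.41
```

```bash
python3 - <<'E'
from lib import *
T=[]
for cam in('top','scene'):
    im=np.mean([bot.camera(cam) for _ in range(4)],0).astype(np.uint8)
    for x,y in((.4663,-.2709),(.4744,-.0917)):
        u,v=proj(cam,np.array([[x,y,.015]]))[0].astype(int); h=(25,19) if cam=='top' else (25,19)
        T.append(cv2.resize(cv2.convertScaleAbs(im[v-h[1]-6:v+h[1]-5,u-h[0]:u+h[0]],alpha=1.6),(400,300),interpolation=cv2.INTER_NEAREST))
cv2.imwrite('pics/z.png',np.vstack([np.hstack(T[:2]),np.hstack(T[2:])]))
E
```

```text
(no output)
```

View pics/z.png

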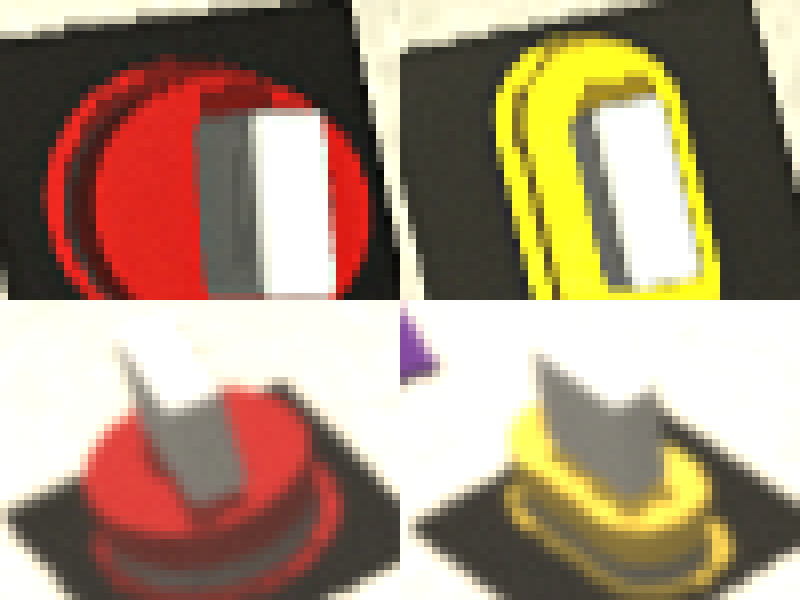

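Enlarged, the rims show all round: the round cutter is about 1.6 mm off and the oblong about 1 mm off, both inside the 3 mm margin. The ramekin is untouched and the gripper is open and clear, so I'm handing in.

```bash
python3 -c "
from workcell import bot
print(bot.get_obs()['clock'],bot.job_done())"
```

```text
the job is handed in; nothing more can be done
31.8333 None
```

All four cutters stand upright on their matching pads, centred to within about 2 mm in the top view; I let go of everything, left the ramekin and shaker alone, and handed the job in at about 32 s.

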